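# Lock the matchbox away

## Robot

A 6-joint arm with a two-finger parallel gripper is mounted at the origin on a cart in front of the work surface, level with it; the furniture and walls round the work are solid. World frame = base frame: x ahead of the robot, y to its left, z up, the work surface at z = 0. Lengths are in m, angles in rad, forces in N, time in s.
With the tool pointing down it reaches from about 0.35 to 0.975 m from the base axis. Payload 4.9 kg.
Tool frame: the origin (TCP) lies on the front face of the gripper's body, between the roots of the fingers; the fingertips stand ctrl.finger_overhang ahead of it and the grasp point (between the pads) lies 54 mm ahead of it (ctrl.finger_overhang is the distance from the TCP to the fingertips, in m); z points along the fingers, y is the line along which they close (so a half turn about z gives the same grasp; the last joint's range is limited). The gripper opens to 85 mm and grips with 20 to 120 N. Pads are 22 mm wide; open, the fingers measure 114 mm over their backs; the gripper's body (76 mm by 85 mm) begins 54 mm behind the grasp point. The pads swing forward as they close: fully open they stand 13 mm farther back than shut.
Start: joints at [1.225, 0.053, 1.613, -0, 1.476, -0.119], TCP at [0.141, 0.609, 0.304] pointing down, gripper open.
Joint ranges: [-3.01, 3.01], [-1.01, 2.22], [0.06, 2.58], [-1.02, 4.17], [0.09, 2.62], [-3.14, 3.14]. Speed limits (rad/s): [2.57, 2.57, 3.14, 3.14, 3.14, 3.14].

## Interface

Orientations are given as a rotation vector (axis times angle).
In Python, from station import ctrl, vision gives the robot as it stands. The module is installed in compiled form; this text tells all that it offers.
- The arm moves only by the tool drive_tool, never from a script. Its argument "rows" is a list of rows, each a list of 2 entries, a list of its own where there are three numbers: the shift along the tool's x, y, z in m, then the turn about the tool's z in rad. A call has 1 to 10 rows; each row shifts and turns the commanded pose from where the row before left it, along the tool's axes as they then stand; what a row does not reach is not made up. A row lasts 1/10 s, in which the tool goes at most 50 mm and 8.59 degrees, less where a joint would pass 70% of its speed; a pose out of reach is approached as far as the arm can. A call with a gripper value outside its range is refused whole. "jaw" is the closure, from 0 (fully open) to 1 (shut), set as the call begins (left out, the last holds). The fingers move at their own pace and stop on an object; "grip_force" is the grip in N (left out, the last holds). Time passes only in rows, so rows that do not move let the fingers close. It gives the time, the measured TCP pose, the force, the opening and the grip force at its end, in the units of the state.
- ctrl.get_obs(): the state, without advancing time (a new reading comes with each control period).
- vision.get_image(name): name is "scene" or "top" or "wrist"; returns a dict with "image" (400x640x3 uint8, blue, green, red), "vertical_fov" (degrees; the focal length in pixels is half the picture's height over the tangent of half this angle, whatever the lens; pixels are square), "cx", "cy" (the principal point, pixels), "R" (3x3) and "t" (3): a world point X has camera coordinates R X + t. Camera axes: x right, y down, z forward; pixel columns grow to the right and rows downward; lengths in m; the calibration is good to about 2 mm. A picture is of the moment at which its call begins. There is no depth.
- ctrl.finish_job(): hands the job in; it is judged then, once.
The state is a dict: "t": time; "q": joint angles; "dq": joint speeds; "effort": joint torques, N m; "tool_pos": TCP position; "tool_rot": TCP orientation; "contact_force": force on the tool from outside, world axes, zero at the start; "wrist_torque": the same for the moment, N m; "opening": finger opening in m; "grip_force": force on a finger pad.
Only numpy, scipy, OpenCV 4.12 (cv2) and the standard library are available. Lean on these libraries where they do the work, as an engineer would, in place of code of your own. Each camera call takes 0.05 s, during which the arm holds its last target. There are 200 camera calls.

## Task

Lock the matchbox away in the wooden box. The box's lock has been snapped shut empty, so first pull its black release knob right out to its stop, which lets the shackle spring up; then slide the lid fully home so that its steel eye lies under the raised leg, and press the shackle down through the eye until it clicks and stays down by itself. Leave the mug, the kitchen timer and the white-bodied mill where they stand, and the matchbox in the box.

Things in the scene. Friction and masses are not known exactly. Their poses are not given: they have to be found in the camera images.
- strongbox: Wooden box, fixed to the worktop, outside 110 (x) x 180 (y) x 86 mm high. Origin: centre of its underside; z up. Offsets in the other entries are in this frame. On its +y end sits a dark steel lock body, 72 (x) x 40 (y) mm, from y = +90 to +130 mm, top at z = 72 mm. The lid slides along the box's y and shuts towards +y, towards the lock.
- lid (a joint): Sliding lid of pale wood, 96 x 180 x 8 mm, top at z = 82 mm. Value in m: 0 = fully home at its stop (shut), grows as it opens towards the box's -y, at most 0.10. 1.2 N of friction; stays where it is left. While the shackle is down and the lid open, the shackle's free leg bars the eye and the lid cannot be shut.
- lid_grip (a point): Centre of the upright grip rib on the lid: 18 (x) x 56 (y) x 26 mm high, from z = 80 to 106 mm; it moves with the lid, and at lid = 0 lies at x = 0, y = -20, z = 94 mm. Can be pinched from above across its 18 mm width (fingers closing along the box's x).
- lid_eye (a point): Centre of the 17 mm hole in the flat steel eye (29 mm wide, 4 mm thick, top at z = 80 mm) that stands out from the lid's +y end; moves with the lid. At lid = 0 it lies at x = +20, y = +108 mm, under the shackle's 11 mm free leg, which enters it only within about 3 mm of fully home.
- shackle (a joint): U-shaped shackle of 11 mm steel bar, sliding straight up and down in the lock, sprung upwards. Value in m: about 0 = down and latched, 0.028 = fully up, -0.004 = firm lower stop. Pressing down takes 1 to 2 N, then 6 to 8 N (more in brief jolts if quick) while the hidden pawl is passed, from 0.018 down; it latches when pressed to 0 or just below and then stays down by itself.
- shackle_top (a point): Middle of the top of the shackle's flat crown (flat for 18 mm along x, bar 11 mm thick), at x = 0, y = +108 mm; z = 117 mm when down, 145 mm when up. The legs are 40 mm apart: the captive one at x = -20, the free one at x = +20 mm (its tip at z = 58 mm down, 86 mm up).
- knob (a joint): Release knob of the lock, on a stem out of the lock's +y face, pulled straight out along the box's +y. Value in m: 0 = in, 0.014 = out at its stop. Sprung back in by 2 to 4 N; the shackle is let go beyond about 0.010. When let go the knob returns to 0; the raised shackle stays up.
- knob_grip (a point): Centre of the knob's black head: 28 (x) x 16 (y) x 36 mm high, from z = 24 to 60 mm; at knob = 0 it lies at x = 0, y = +160, z = 42 mm, with 22 mm clear between head and lock body. Pinch from above across its 28 mm width (fingers closing along the box's x).
- matchbox_mid (a point): Centre of the matchbox, 37 x 54 x 14 mm, lying loose on the box's floor under the open part of the lid. Stays there.
- mug_mid (a point): Centre of a white mug (body 92 mm wide, 95 mm high), a bystander.
- timer_mid (a point): Centre of a round kitchen timer (62 mm wide, 43 mm high), a bystander.
- mill_mid (a point): Centre of a white-bodied salt mill (52 mm wide, 144 mm high), a bystander.
Mind the look-alikes: they are no part of the job. What is shaped like the part that bears matchbox_mid but green is not meant.

How it is judged:
By the outcome, as a careful person would: the job done as asked, in the order asked, and still so for the second after the job is handed in, with the robot touching nothing.
It also fails if it takes over 64 s, if anything falls off the work surface, if the arm or the gripper's body presses on something with over 40 N, if the wrist force passes 120 N, or if a joint passes its speed limit or range.

## Working session

There is one attempt and no reset: what is moved stays moved. The work goes in short steps, Python scripts to look and compute and a tool call to move; the robot and the scene stay as the last step left them, time stands still between calls to the robot, and variables do not carry over. Pictures are saved under pics/ and viewed, at most 10 in all, crops included, and the job is handed in when it is done.

Besides the shell and the picture viewer there is one more tool, called after ">>>" as a command line: name --argument value ..., lists and objects as JSON in quotes. drive_tool: Moves the arm, as the interface text tells. Its arguments: {"type":"object","properties":{"rows":{"type":"array","items":{"type":"array"}},"jaw":{"type":"number"},"grip_force":{"type":"number"}},"required":["rows"]}

```bash
mkdir -p pics; python3 - <<'E'
from station import ctrl, vision
import cv2,numpy as np,pickle
print(ctrl.get_obs(), ctrl.finger_overhang)
for n in("scene","top"):
    d=vision.get_image(n); cv2.imwrite(f"pics/{n}0.png",d["image"]); pickle.dump(d,open(f"{n}0.pkl","wb"))
    print(n,d["vertical_fov"],d["cx"],d["cy"],d["R"].round(4).tolist(),d["t"])
E
```

```text
{'t': 0.0, 'q': array([ 1.22502912e+00,  5.33521607e-02,  1.61428070e+00,  1.17655374e-05,
        1.47598985e+00, -1.18997459e-01]), 'dq': array([-2.28679065e-04, -5.52122668e-05,  2.71574649e-04,  8.15426346e-04,
        4.87271243e-06, -3.19788273e-04]), 'effort': array([ 9.83674181e-04, -3.93699217e+01, -3.70167661e+01, -2.14666863e-05,
        7.20098469e-03, -2.41951687e-05]), 'tool_pos': array([0.14035545, 0.6085563 , 0.30267372]), 'tool_rot': array([-3.55393725e-01, -3.12094236e+00,  3.09838560e-03]), 'contact_force': array([-0.2420262 , -0.04303612, -0.08328184]), 'wrist_torque': array([ 0.03317298, -0.02075363, -0.04052099]), 'grip_force': 0.0, 'opening': 0.08585539655515205} 0.0726
scene 54.618104399969006 317.3825432786641 200.27812345211225 [[-0.9077, -0.4195, 0.0068], [-0.2799, 0.5934, -0.7546], [0.3126, -0.6869, -0.6561]] [0.44888757 0.35196518 0.64720699]
top 47.53186170835809 323.8298981239184 200.94131083137546 [[0.0127, -0.9997, -0.023], [-0.993, -0.0099, -0.1178], [0.1176, 0.0244, -0.9928]] [-0.20144784  0.60654585  1.13648522]
```

View pics/scene0.png

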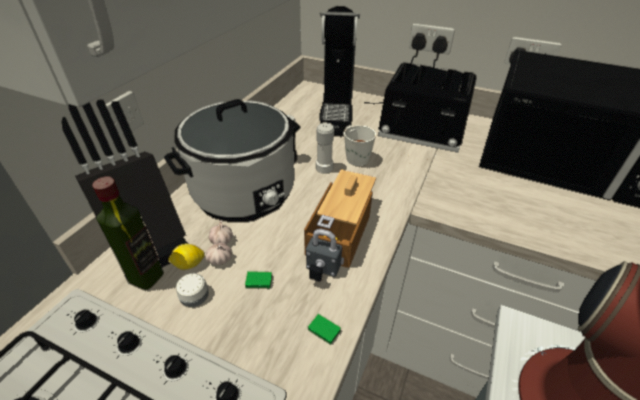

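View pics/top0.png

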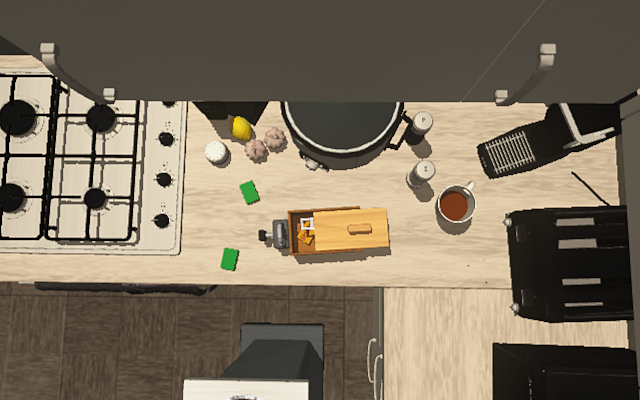

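```bash
python3 - <<'E'
import cv2
a=cv2.imread("pics/top0.png")[195:267,250:400]
cv2.imwrite("pics/c1.png",cv2.resize(a,None,fx=5.3,fy=5.3,interpolation=cv2.INTER_CUBIC))
E
```

```text
(no output)
```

View pics/c1.png

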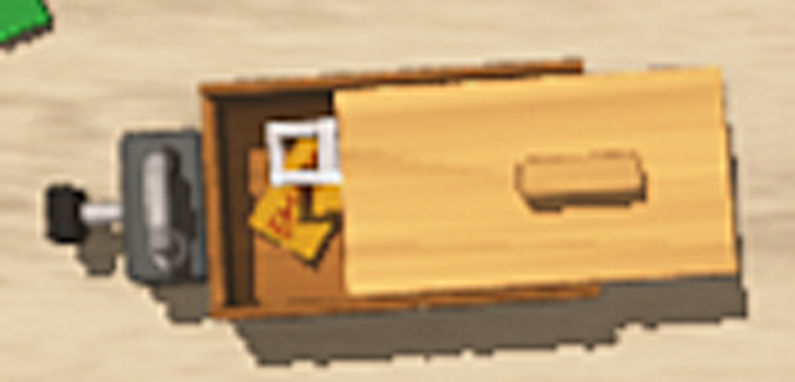

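```bash
cat >h.py <<'E'
import numpy as np,pickle
from scipy.optimize import least_squares
def proj(d,X):
    c=np.atleast_2d(X)@np.array(d["R"]).T+d["t"]; f=200/np.tan(np.radians(d["vertical_fov"]/2))
    return c[:,:2]/c[:,2:]*f+[d["cx"],d["cy"]]
def w(p,L): # box pose x,y,yaw
    c,s=np.cos(p[2]),np.sin(p[2]); L=np.atleast_2d(L)
    return np.c_[p[0]+c*L[:,0]-s*L[:,1],p[1]+s*L[:,0]+c*L[:,1],L[:,2]]
E
python3 - <<'E'
from h import *
d=pickle.load(open("top0.pkl","rb"))
B=np.array([[.055,.09,.086],[-.055,.09,.086],[.036,.13,.072],[-.036,.13,.072],[.014,.168,.060],[-.014,.168,.060]])
Bp=np.array([[201,86],[218,318],[122,132],[130,281],[46,187],[50,240]])
Li=np.array([[.048,.09,.082],[-.048,.09,.082],[.048,-.09,.082],[-.048,-.09,.082]])
Lp=np.array([[335,92],[347,295],[720,67],[735,270]])
px=lambda a:(a+.5)/5.3-.5+[250,195]
def r(p):
    L2=Li-[0,p[3],0]
    return (np.r_[proj(d,w(p,B))-px(Bp),proj(d,w(p,L2))-px(Lp)]).ravel()
s=least_squares(r,[.45,-.5,0,.06],loss="soft_l1"); print(s.x,np.degrees(s.x[2]));print(r(s.x).reshape(-1,2).round(1))
p=s.x
for n,L in dict(knob=[0,.16,.042],rib=[0,-.02-p[3],.094],sh=[0,.108,.117]).items(): print(n,w(p,L).round(4))
from station import ctrl
from scipy.spatial.transform import Rotation as R
print(R.from_rotvec(ctrl.get_obs()["tool_rot"]).as_matrix().round(3))
E
```

```text
[ 0.53104256 -0.20114491  0.07533094  0.06052877] 4.316145203123222
[[ 0.2 -0.8]
 [-0.6  0.4]
 [ 0.  -0.3]
 [-0.1  0.7]
 [ 0.3 -0.5]
 [ 0.1  0.6]
 [-0.3 -0.5]
 [-0.2  0.3]
 [ 0.1 -0.5]
 [ 0.4  0.4]]
knob [[ 0.519  -0.0416  0.042 ]]
rib [[ 0.5371 -0.2814  0.094 ]]
sh [[ 0.5229 -0.0935  0.117 ]]
[[-0.974  0.225 -0.001]
 [ 0.225  0.974 -0.002]
 [ 0.    -0.002 -1.   ]]
```

>>> drive_tool --rows '[[[0,0,0],0.15],[[0,0,0],0.15],[[0,0,0],0.15],[[0,0,0],0.15],[[0,0,0],0.15],[[0,0,0],0.15],[[0,0,0],0.15],[[0,0,0],0.15],[[0,0,0],0.069],[[0,0,0],0]]' --jaw 0 --grip_force 40

```text
t: 1.1
tool_pos: [0.1404, 0.6088, 0.3032]
tool_rot: [2.136, 2.303, -0.002]
contact_force: [0.1, 0.1, -0.8]
opening: 0.0853
grip_force: 0.0
```

```bash
cat >>h.py <<'E'
P=[ 0.53104256,-0.20114491,0.07533094]
def go(L,z,p=P):
    "tool-frame shift to put TCP over box-frame xy L at world z, and remaining turn"
    from station import ctrl
    from scipy.spatial.transform import Rotation as R
    o=ctrl.get_obs(); M=R.from_rotvec(o["tool_rot"]).as_matrix()
    D=w(p,[L[0],L[1],z])[0]-o["tool_pos"]
    b=w(p,[1,0,0])[0]-w(p,[0,0,0])[0]; v=M.T@b; a=np.arctan2(-v[0],v[1])
    a=(a+np.pi/2)%np.pi-np.pi/2
    s=M.T@D
    print("shift",s.round(4),"rows>=",np.linalg.norm(s)/.05,"turn",round(a,4),"F",o["contact_force"].round(1),"t",o["t"])
E
python3 -c "
from h import *
go([0,.163],.24)"
```

```text
shift [-0.6739  0.3286  0.0638] rows>= 15.049554913649446 turn -0.0001 F [ 0.1  0.1 -0.8] t 1.1
```

>>> drive_tool --rows '[[[-0.04,0.02,0],0],[[-0.04,0.02,0],0],[[-0.04,0.02,0],0],[[-0.04,0.02,0],0],[[-0.04,0.02,0],0],[[-0.04,0.02,0],0],[[-0.04,0.02,0],0],[[-0.04,0.02,0],0],[[-0.04,0.02,0],0],[[-0.04,0.02,0],0]]'

```text
t: 2.1
tool_pos: [0.3703, 0.2234, 0.3038]
tool_rot: [2.134, 2.305, 0.001]
contact_force: [0.4, -0.8, 0.9]
opening: 0.0853
grip_force: 0.0
```

>>> drive_tool --rows '[[[-0.04,0.02,0],0],[[-0.04,0.02,0],0],[[-0.04,0.02,0.01],0],[[-0.04,0.02,0.01],0],[[-0.04,0.02,0.01],0],[[-0.04,0.02,0.01],0],[[-0.034,0.009,0.02],0],[[0,0,0],0],[[0,0,0],0]]'

```text
t: 3.0
tool_pos: [0.5187, -0.0389, 0.243]
tool_rot: [-2.136, -2.301, 0.001]
contact_force: [-0.4, -0.8, 0.0]
opening: 0.0857
grip_force: 0.0
```

```bash
python3 - <<'E'
from h import *
go([0,.163],.10)
from station import vision
import cv2
d=vision.get_image("wrist"); pickle.dump(d,open("w1.pkl","wb"))
a=d["image"].copy()
K=[[s*.014,y,.06] for s in(1,-1) for y in(.152,.168)]+[[s*.036,.13,.072] for s in(1,-1)]
for q in proj(d,w(P,K)): cv2.drawMarker(a,tuple(int(round(i)) for i in q),(0,0,255),cv2.MARKER_CROSS,8,1)
cv2.imwrite("pics/w1.png",a)
E
```

```text
shift [1.00e-04 4.00e-04 1.43e-01] rows>= 2.859276822462352 turn -0.0009 F [-0.4 -0.8  0. ] t 3.0
```

View pics/w1.png

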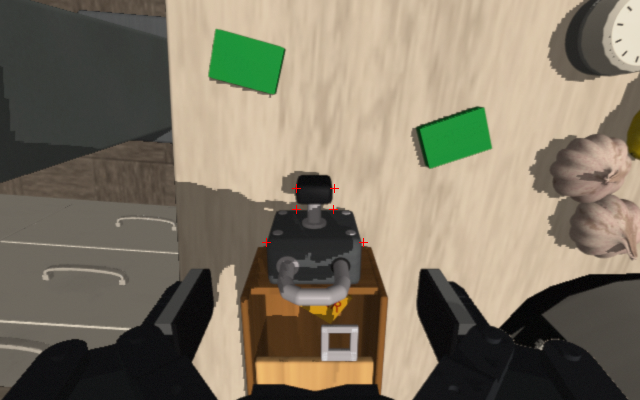

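>>> drive_tool --rows '[[[0,0,0.04],0],[[0,0,0.04],0],[[0,0,0.04],0],[[0,0,0.023],0],[[0,0,0],0],[[0,0,0],0]]'

```text
t: 3.65
tool_pos: [0.5196, -0.0376, 0.1021]
tool_rot: [2.134, 2.304, 0.001]
contact_force: [-0.4, 0.3, 0.9]
opening: 0.0853
grip_force: 0.0
```

>>> drive_tool --rows '[[[0,0,0],0],[[0,0,0],0],[[0,0,0],0],[[0,0,0],0],[[0,0,0],0],[[0,0,0],0],[[0,0,0],0],[[0,0,0],0]]' --jaw 1 --grip_force 40

```text
t: 4.45
tool_pos: [0.518, -0.0387, 0.102]
tool_rot: [-2.134, -2.301, 0.005]
contact_force: [-9.9, 0.4, 11.0]
opening: 0.0272
grip_force: 42.3
```

>>> drive_tool --rows '[[[0.003,-0.001,0],0],[[0.003,0,0],0],[[0.003,0,0],0],[[0.003,0,0],0],[[0.002,0,0],0],[[0.001,0,0],0],[[0.001,0,0],0],[[0,0,0],0]]'

```text
t: 5.25
tool_pos: [0.5167, -0.0244, 0.102]
tool_rot: [2.134, 2.303, -0.007]
contact_force: [-4.9, -7.4, 7.1]
opening: 0.0275
grip_force: 41.6
```

```bash
python3 -c "
from h import *
go([0,.163],.10)"
```

```text
shift [-0.0144  0.001   0.002 ] rows>= 0.2908871224464564 turn 0.0007 F [-4.9 -7.4  7.1] t 5.25
```

>>> drive_tool --rows '[[[0.001,0,0],0],[[0.001,0,0],0],[[0,0,0],0],[[0,0,0],0]]'

```text
t: 5.65
tool_pos: [0.5167, -0.024, 0.102]
tool_rot: [2.132, 2.301, -0.011]
contact_force: [-4.0, -14.8, 5.4]
opening: 0.0274
grip_force: 41.4
```

```bash
python3 - <<'E'
from h import *
go([0,.163],.10)
from station import vision
import cv2
d=vision.get_image("scene")
a=d["image"][200:290,280:400]
cv2.imwrite("pics/s2.png",cv2.resize(a,None,fx=5,fy=5,interpolation=cv2.INTER_CUBIC))
E
```

```text
shift [-0.0147  0.001   0.0021] rows>= 0.29747563920486497 turn 0.0009 F [ -4.  -14.8   5.4] t 5.65
```

View pics/s2.png

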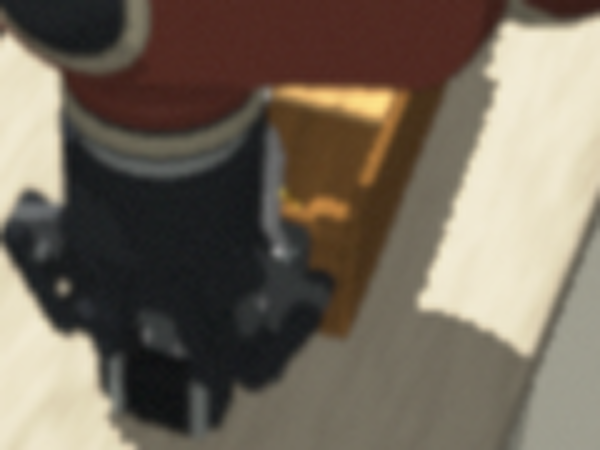

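>>> drive_tool --rows '[[[0,0,0],0],[[0,0,0],0],[[0,0,0],0],[[0,0,0],0],[[0,0,0],0],[[0,0,0],0]]' --jaw 0

```text
t: 6.3
tool_pos: [0.5168, -0.0204, 0.1009]
tool_rot: [-2.136, -2.303, -0.0]
contact_force: [-0.2, 0.4, -0.8]
opening: 0.0852
grip_force: 0.0
```

>>> drive_tool --rows '[[[0,0,-0.04],0],[[0,0,-0.04],0],[[0,0,-0.04],0],[[0,0,-0.04],0],[[0,0,0],0]]'

```text
t: 6.8
tool_pos: [0.5197, -0.021, 0.2686]
tool_rot: [2.129, 2.295, 0.011]
contact_force: [0.5, 0.1, 0.5]
opening: 0.0853
grip_force: 0.0
```

```bash
python3 - <<'E'
from h import *
from station import vision
import cv2
d=vision.get_image("wrist")
a=d["image"].copy(); pickle.dump(d,open("w3.pkl","wb"))
for z,c in((.117,(0,0,255)),(.145,(0,255,0))):
    for q in proj(d,w(P,[[-.009,.108,z],[.009,.108,z]])): cv2.drawMarker(a,tuple(int(round(i)) for i in q),c,cv2.MARKER_CROSS,8,1)
for q in proj(d,w(P,[[-.048,.09-.0605,.082],[.048,.09-.0605,.082],[.009,-.02-.0605+.028,.106],[-.009,-.02-.0605+.028,.106]])): cv2.drawMarker(a,tuple(int(round(i)) for i in q),(255,0,0),cv2.MARKER_CROSS,8,1)
cv2.imwrite("pics/w3.png",a)
go([0,-.02-.0605],.20)
E
```

```text
shift [-0.2611 -0.0015  0.0656] rows>= 5.385396475569888 turn -0.0001 F [ 0.2 -0.1  0.1] t 6.85
```

View pics/w3.png

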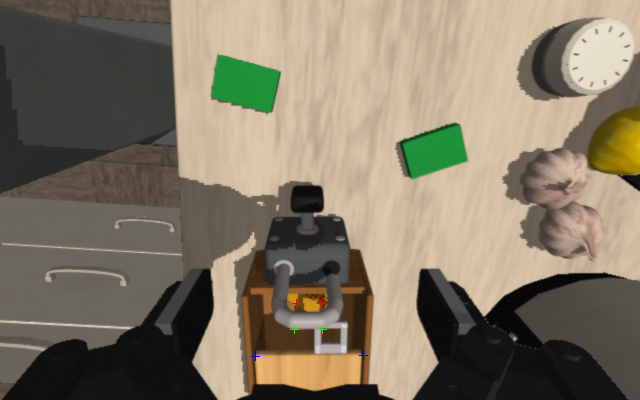

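>>> drive_tool --rows '[[[-0.045,0,0],0],[[-0.045,0,0],0],[[-0.045,0,0],0],[[-0.045,0,0],0],[[-0.045,0,0.015],0],[[-0.036,-0.001,0.02],0],[[0,0,0.02],0],[[0,0,0],0],[[0,0,0],0]]'

```text
t: 7.75
tool_pos: [0.5346, -0.2802, 0.2042]
tool_rot: [-2.134, -2.301, 0.001]
contact_force: [0.3, -0.7, -0.1]
opening: 0.0853
grip_force: 0.0
```

```bash
python3 - <<'E'
from h import *
go([0,-.02-.0605],.160)
E
```

```text
shift [-0.0015  0.0025  0.0442] rows>= 0.8863200362291179 turn -0.0001 F [ 0.3 -0.7 -0.1] t 7.75
```

>>> drive_tool --rows '[[[0,0.001,0.02],0],[[0,0,0.016],0],[[0,0,0.006],0],[[0,0,0],0],[[0,0,0],0]]'

```text
t: 8.25
tool_pos: [0.5366, -0.2808, 0.1645]
tool_rot: [2.136, 2.303, 0.0]
contact_force: [-0.3, 0.0, 0.3]
opening: 0.0855
grip_force: 0.0
```

>>> drive_tool --rows '[[[0,0,0],0],[[0,0,0],0],[[0,0,0],0],[[0,0,0],0],[[0,0,0],0],[[0,0,0],0],[[0,0,0],0],[[0,0,0],0]]' --jaw 1 --grip_force 40

```text
t: 9.05
tool_pos: [0.536, -0.2811, 0.1643]
tool_rot: [-2.136, -2.303, 0.001]
contact_force: [-4.9, -0.2, 5.5]
opening: 0.0169
grip_force: 42.2
```

Gripped (17 mm). Slide shut.

>>> drive_tool --rows '[[[0.008,0,0],0],[[0.008,0,0],0],[[0.008,0,0],0],[[0.008,0,0],0],[[0.008,0,0],0],[[0.008,0,0],0],[[0.005,0,0],0],[[0.003,0,0],0],[[0,0,0],0]]'

```text
t: 9.95
tool_pos: [0.5317, -0.2249, 0.1643]
tool_rot: [-2.136, -2.303, 0.002]
contact_force: [-6.3, 0.5, 5.1]
opening: 0.0167
grip_force: 42.3
```

>>> drive_tool --rows '[[[0.002,0,0],0],[[0.001,0,0],0],[[0.001,0,0],0],[[0.001,0,0],0],[[0,0,0],0],[[0,0,0],0]]'

```text
t: 10.55
tool_pos: [0.5314, -0.2204, 0.1643]
tool_rot: [-2.136, -2.303, 0.002]
contact_force: [-5.8, -1.6, 4.7]
opening: 0.0168
grip_force: 42.2
```

>>> drive_tool --rows '[[[0.001,0,0],0],[[0.001,0,0],0],[[0.001,0,0],0],[[0.001,0,0],0],[[0,0,0],0],[[0,0,0],0]]'

```text
t: 11.15
tool_pos: [0.5311, -0.2173, 0.1643]
tool_rot: [2.136, 2.302, -0.004]
contact_force: [-4.9, -5.7, 3.9]
opening: 0.017
grip_force: 42.0
```

>>> drive_tool --rows '[[[0.001,0,0],0],[[0.001,0,0],0],[[0,0,0],0],[[0,0,0],0]]'

```text
t: 11.55
tool_pos: [0.5311, -0.2169, 0.1643]
tool_rot: [2.133, 2.299, -0.008]
contact_force: [-3.8, -10.7, 0.7]
opening: 0.0167
grip_force: 41.6
```

>>> drive_tool --rows '[[[0,0,0],0],[[0,0,0],0],[[0,0,0],0],[[0,0,0],0],[[0,0,0],0],[[0,0,0],0]]' --jaw 0

```text
t: 12.15
tool_pos: [0.5314, -0.2139, 0.1639]
tool_rot: [2.136, 2.303, 0.0]
contact_force: [-0.3, -0.2, -0.7]
opening: 0.0854
grip_force: 0.0
```

>>> drive_tool --rows '[[[0,0,-0.03],0],[[0,0,-0.04],0],[[0,0,-0.04],0],[[0,0,0],0],[[0,0,0],0],[[0,0,0],0]]' --jaw 1

```text
t: 12.75
tool_pos: [0.5307, -0.2137, 0.2723]
tool_rot: [-2.135, -2.301, 0.001]
contact_force: [-0.1, 0.9, -1.2]
opening: 0.0001
grip_force: 0.0
```

```bash
python3 - <<'E'
from h import *
go([0,.111],.235)
from station import vision
import cv2
d=vision.get_image("top"); pickle.dump(d,open("top1.pkl","wb"))
a=d["image"][195:267,250:400]
cv2.imwrite("pics/c4.png",cv2.resize(a,None,fx=5.3,fy=5.3,interpolation=cv2.INTER_CUBIC))
E
```

```text
shift [0.1234 0.0013 0.0375] rows>= 2.580472178189298 turn -0.0003 F [-0.1  0.9 -1.2] t 12.75
```

View pics/c4.png

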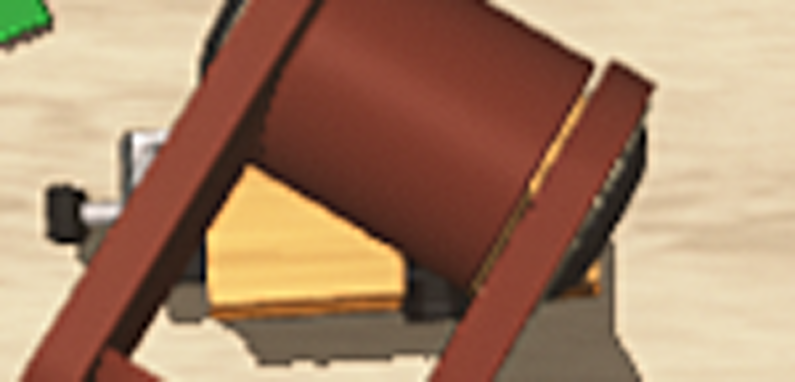

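>>> drive_tool --rows '[[[0.04,0,0],0],[[0.04,0,0],0],[[0.042,0.001,0],0],[[0,0,0.02],0],[[0,0,0.017],0],[[0,0,0],0],[[0,0,0],0]]'

```text
t: 13.5
tool_pos: [0.5226, -0.0922, 0.2356]
tool_rot: [-2.135, -2.301, 0.002]
contact_force: [0.7, 0.6, -0.9]
opening: -0.0001
grip_force: 0.0
```

>>> drive_tool --rows '[[[0,0,0.004],0],[[0,0,0.004],0],[[0,0,0.004],0],[[0,0,0.004],0],[[0,0,0.004],0],[[0,0,0],0],[[0,0,0],0]]'

```text
t: 14.2
tool_pos: [0.5231, -0.0923, 0.217]
tool_rot: [-2.136, -2.303, 0.0]
contact_force: [-1.0, 0.4, 2.2]
opening: -0.0003
grip_force: 0.7
```

```bash
python3 - <<'E'
from h import *
go([0,.110],.1876)
from station import vision
import cv2
d=vision.get_image("scene")
a=d["image"][200:290,280:400]
cv2.imwrite("pics/s5.png",cv2.resize(a,None,fx=5,fy=5,interpolation=cv2.INTER_CUBIC))
E
```

```text
shift [ 0.0009 -0.0003  0.0294] rows>= 0.589081306890583 turn -0.0003 F [-1.   0.4  2.2] t 14.2
```

View pics/s5.png

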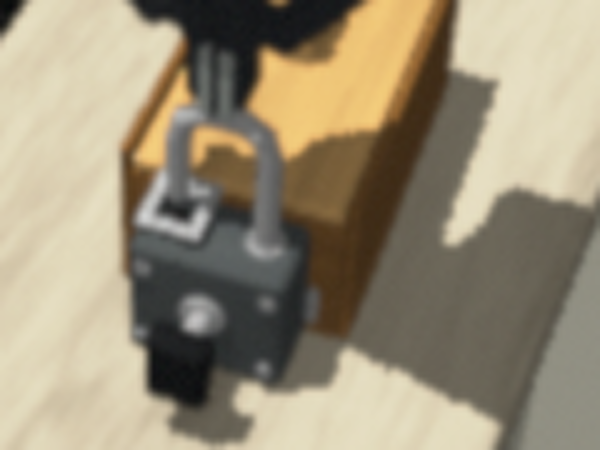

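>>> drive_tool --rows '[[[0,0,0.003],0],[[0,0,0.003],0],[[0,0,0.003],0],[[0,0,0.003],0],[[0,0,0.003],0],[[0,0,0.003],0],[[0,0,0],0]]'

```text
t: 14.95
tool_pos: [0.5235, -0.0924, 0.2001]
tool_rot: [2.136, 2.303, 0.0]
contact_force: [-1.6, 0.2, 5.6]
opening: -0.0
grip_force: 2.8
```

>>> drive_tool --rows '[[[0,0,0.002],0],[[0,0,0.002],0],[[0,0,0.002],0],[[0,0,0.002],0],[[0,0,0.002],0],[[0,0,0.001],0],[[0,0,0],0]]'

```text
t: 15.65
tool_pos: [0.5233, -0.0924, 0.1879]
tool_rot: [2.136, 2.303, 0.0]
contact_force: [0.8, -0.6, 2.5]
opening: 0.0002
grip_force: 1.7
```

>>> drive_tool --rows '[[[0,0,0.001],0],[[0,0,0.001],0],[[0,0,0.001],0],[[0,0,0],0],[[0,0,0],0]]'

```text
t: 16.15
tool_pos: [0.5234, -0.0924, 0.1859]
tool_rot: [2.136, 2.303, 0.0]
contact_force: [-1.2, 0.1, 7.5]
opening: -0.0002
grip_force: 3.7
```

Lower stop reached; lift off slowly and look.

>>> drive_tool --rows '[[[0,0,-0.005],0],[[0,0,-0.02],0],[[0,0,-0.04],0],[[0,0,-0.04],0],[[0,0,-0.04],0],[[0,0,0],0],[[0,0,0],0]]'

```text
t: 16.85
tool_pos: [0.5231, -0.0922, 0.3303]
tool_rot: [2.136, 2.303, 0.0]
contact_force: [0.5, 1.2, -1.2]
opening: 0.0
grip_force: 0.0
```

```bash
python3 - <<'E'
from station import vision
import cv2
d=vision.get_image("scene")
a=d["image"][120:300,160:420]
cv2.imwrite("pics/s6.png",cv2.resize(a,None,fx=3,fy=3,interpolation=cv2.INTER_CUBIC))
E
```

```text
(no output)
```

View pics/s6.png

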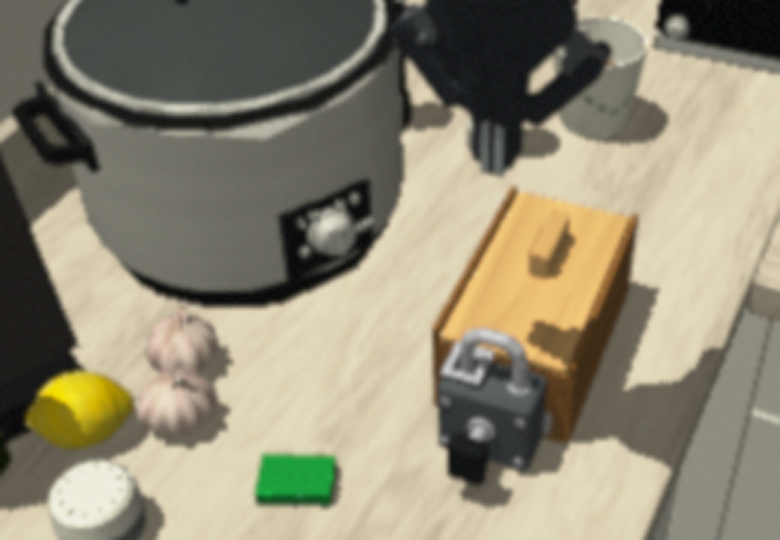

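The shackle stays down through the eye, the lid is home, and the mug and timer stand as before.

```bash
python3 -c "
from station import ctrl
print(ctrl.finish_job())"
```

```text
the job is handed in; nothing more can be done
None
```

The matchbox is locked in the box: I pulled the knob to its stop, slid the lid home and pressed the shackle down through the eye; the last picture shows it staying down. I handed the job in at about 17 s, with no visible change to the mug and timer; the mill was hidden behind the gripper in that picture.

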